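# File the large slide holder in the filing stand

### The arm

A 6-joint arm with a two-finger parallel gripper is mounted at the origin on a cart in front of the work surface, level with it; the furniture and walls round the work are solid. World frame = base frame: x ahead of the robot, y to its left, z up, the work surface at z = 0. Lengths are in mm, angles in rad, forces in N, time in s.
With the tool pointing down it reaches from about 275 to 825 mm from the base axis. Payload 4.9 kg.
Tool frame: the origin (TCP) lies between the finger pads; the fingertips stand 19 mm ahead of it and the grasp point (between the pads) is the TCP (env.nose_length is the z of the fingertips in the tool frame, in mm); z points along the fingers, y is the line along which they close (so a half turn about z gives the same grasp; the last joint's range is limited). The gripper opens to 85 mm and grips with 20 to 120 N. Pads are 22 mm wide; open, the fingers measure 114 mm over their backs; the gripper's body (76 mm by 85 mm) begins 54 mm behind the grasp point. The pads swing forward as they close: fully open they stand 13 mm farther back than shut.
Start: joints at [1.204, 0.326, -0.193, 1.052, 0, 1.437], TCP at [126.88, 535.182, 250.281] pointing down, gripper open.
Joint ranges: [-2.65, 2.65], [-0.97, 1.79], [-1.3, 1.35], [-1.93, 2.1], [-1.47, 1.37], [-3.14, 3.14]. Speed limits (rad/s): [2.57, 2.57, 3.14, 3.14, 3.14, 3.14].

### API

Orientations are given as a rotation vector (axis times angle).
In Python, from workcell import env gives the robot as it stands.
- The arm moves only by the tool step_arm, never from a script. Its argument "steps" is text: rows parted by semicolons, each of 7 numbers parted by spaces: the shift along the world's x, y, z in units of 60 mm (1.0 is 60 mm), then the turn, a rotation vector about the world's x, y, z in units of 5 degrees (1.0 is 5 degrees), then the gripper's target within -1 to 1 (fully open at 1, half-way at 0, shut at -1). In form: dx dy dz ax ay az jaw; .... A call has 1 to 12 rows; each row shifts and turns the commanded pose from where the row before left it; what a row does not reach is not made up. A row lasts 1/8 s, in which the tool goes at most 62.5 mm and 10.7 degrees, less where a joint would pass 70% of its speed; a pose out of reach is approached as far as the arm can. A call is refused whole if a number of a shift passes 1 or a number of a turn 1, either way. A call with a gripper value outside its range is refused whole. The fingers move at their own pace and stop on an object; the grip force is fixed at half the most. Time passes only in rows, so rows that do not move let the fingers close. It gives the time, the measured TCP pose, the force, the opening and the grip force at its end, in the units of the state.
- env.get_obs(): the state, without advancing time (a new reading comes with each control period).
- env.read_camera(name): name is "scene" or "top" or "wrist"; returns the picture (400x640x3 uint8, red, green, blue); there is no depth.
- env.camera_params(name): a dict with "fx", "fy", "cx", "cy" (pixels), "k1" (the pictures are not rectified: a ray, as slopes to the right and down, at radius r is drawn at 1 + k1 r^2 times it, then the intrinsics apply), "R" (3x3) and "t" (3): a world point X has camera coordinates R X + t. Camera axes: x right, y down, z forward; pixel columns grow to the right and rows downward; lengths in mm; the calibration is good to about 2 mm. A picture is of the moment at which its call begins: read the wrist's pose just before it. camera_params takes no time and is no camera call; for the wrist camera it gives the pose at the moment of the call.
- env.sign_off(): hands the job in; it is judged then, once.
Trained networks look in the newest picture that a camera, given by its name, has taken for a name from the list of things; names that differ only in an ending like _2 or _b are one class to them, and where a whole thing is asked for, a point or a joint stands for the part that bears it (a point fixed in the world has none). Each returns a list of dicts, best first, with "p" (0 to 1); they miss things now and then, are a little off and sometimes report something else, mostly with a low value. They report only what shows in the picture. A call takes as long as a camera call. They do not tell look-alikes from the thing itself.
- env.regions_of(thing, camera): "pixels" (400x640 bool, what is visible of it) and "position" ([column, row] in pixels, amid what is visible of it).
- env.spot_point(thing, camera): "position" ([column, row] in pixels: a listed point, or the origin of a listed thing).
The state is a dict: "time": time; "joint_pos": joint angles; "joint_velocities": joint speeds; "joint_torque": joint torques, N m; "tool_pos": TCP position; "eef_rot": TCP orientation; "contact_force": force on the tool from outside, world axes, zero at the start; "torque": the same for the moment, N m; "opening": opening from 0.0 (shut) to 1.0 (fully open); "grasp_force": force on a finger pad.
Only numpy, scipy, OpenCV 4.12 (cv2) and the standard library are available. Lean on these libraries where they do the work, as an engineer would, in place of code of your own. Each camera call takes 0.05 s, during which the arm holds its last target. There are 200 camera calls.

### The job

Two flat white slide holders stand on edge in two low aluminium drying cradles. Take out the large one (the wider and taller) and slide it upright, all the way down, into the slot of the empty steel filing stand with the flared mouth, then let go. Leave the small holder in its cradle.

Things in the scene. Friction and masses are not known exactly. Their poses are not given: they have to be found in the camera images.
- large_holder: The large slide holder: a flat rigid white plastic slab with grey pocket windows, about 0.12 kg, standing on edge. 14 mm thick (its x), 90 mm wide (its y), 120 mm tall (its z, up). Origin: centre of its underside. It stands loose in one of the two cradles. It can be pinched across its thickness by the part that stands above the cradle's walls.
- small_holder: The small slide holder, of the same make: 14 mm thick (x), 64 mm wide (y), 86 mm tall (z, up), origin at the centre of its underside. It stands loose in the other cradle and stays there.
- cradle_a: A fixed drying cradle of aluminium: base plate 64 x 62 mm and 4 mm thick, with two upright walls 3 mm thick and 50 mm long (along y), 17 mm apart (across x), their tops 40 mm above the bench; open at both ends. A holder stands between the walls, on the plate. Origin: centre of its underside, on the bench; z up. The large holder starts in it.
- cradle_b: The other cradle, the same in every way; the small holder starts in it. Which cradle is nearer the robot varies. A fixed microscope, about 0.4 m tall, stands to the left of both cradles, straight ahead of the robot: a gripper that comes from the left must pass above it, fingertips 0.45 m high or more.
- filing_stand: The fixed filing stand of steel with one empty upright slot open at the top; base 70 x 124 mm. The slot is 18 mm across (stand's x) and 96 mm long (stand's y). Its straight walls reach 45 mm above the bench; above them lips on all four sides flare outward at 30 degrees from the vertical up to 63 mm above the bench, where the mouth is about 38 mm by 116 mm. Origin: centre of its underside, on the bench; z up.
- slot_floor (a point): Centre of the slot's floor, 5 mm above the bench, with the stand's axes: x across the slot, y along it, z up. A holder that is fully home has its underside here.
There are look-alikes about, which are no part of the job. Leave any pink look-alike of the large_holder alone.

How it is judged (in metres and radians):
At the end, for the whole second after the job is handed in: The large holder rests in the filing stand's slot, its underside within 10 mm of the slot's floor and 12 mm of its centre sideways, upright and in line with the slot within 10 degrees (either way round); the small holder is within 30 mm of its start and upright within 14 degrees (horizontal distance between large_holder and slot_floor below 0.012 m and z of large_holder in the frame of slot_floor below 0.01 m and angle between large_holder's own z axis and vertical below 0.175 rad and angle between the y axis of large_holder and the y axis of slot_floor, either way round below 0.175 rad and linear speed of large_holder below 0.02 m/s and distance of small_holder from where it was at the start of the episode below 0.03 m and angle between small_holder's own z axis and vertical below 0.25 rad); the robot touches nothing.
It fails at once if the small holder is taken out of its cradle or knocked more than 30 mm (distance of small_holder from where it was at the start of the episode above 0.03 m).
It also fails if it takes over 43 s, if anything falls off the work surface, if the arm or the gripper's body presses on something with over 40 N, if the wrist force passes 120 N, or if a joint passes its speed limit or range.

## Working session

There is one attempt and no reset: what is moved stays moved. The work goes in short steps, Python scripts to look and compute and a tool call to move; the robot and the scene stay as the last step left them, time stands still between calls to the robot, and variables do not carry over. Pictures are saved under pics/ and viewed, at most 10 in all, crops included, and the job is handed in when it is done.

Besides the shell and the picture viewer there is one more tool, called after "Emit:" as name(argument=value, ...) on one line, values as JSON. step_arm: Moves the arm, as the interface text tells. Its arguments: {"type":"object","properties":{"steps":{"type":"string"}},"required":["steps"]}

```bash
mkdir -p pics; cat > h.py <<'E'
import numpy as np,cv2
from workcell import env
def ray(p,uv):
    K=np.array([[p['fx'],0,p['cx']],[0,p['fy'],p['cy']],[0,0,1.]])
    n=cv2.undistortPoints(np.array([[uv]],float),K,np.array([p['k1'],0,0,0,0.]))[0,0]
    R=np.array(p['R']);return -R.T@np.array(p['t']),R.T@np.array([n[0],n[1],1])
def at_z(p,uv,z):
    o,d=ray(p,uv);return o+d*(z-o[2])/d[2]
def proj(p,X):
    c=np.array(p['R'])@np.array(X,float)+np.array(p['t']);s=c[:2]/c[2];s=s*(1+p['k1']*(s@s))
    return np.array([p['fx']*s[0]+p['cx'],p['fy']*s[1]+p['cy']])
E
python3 - <<'E'
from h import *
for c in ('scene','top'):
    im=env.read_camera(c);cv2.imwrite(f'pics/{c}0.png',im[...,::-1]);p=env.camera_params(c)
    print(c,{k:np.round(v,3).tolist() for k,v in p.items()})
    for t in ('large_holder','small_holder','cradle_a','filing_stand'):
        for r in env.regions_of(t,c)[:4]:
            m=r['pixels'];rect=cv2.minAreaRect(np.argwhere(m)[:,::-1].astype(np.float32))
            print(t,round(r['p'],2),np.round(r['position']),m.sum(),np.round(rect[0]),np.round(rect[1]),round(rect[2]))
    for t in ('slot_floor','large_holder','cradle_a','filing_stand'):
        print(t,[(round(r['p'],2),np.round(r['position'],1).tolist()) for r in env.spot_point(t,c)[:4]])
print(env.get_obs())
E
```

```text
scene {'fx': 490.81, 'fy': 490.81, 'cx': 323.884, 'cy': 192.04, 'k1': -0.112, 'R': [[0.559, -0.829, 0.018], [-0.362, -0.263, -0.894], [0.746, 0.493, -0.447]], 't': [-575.664, 151.839, 818.459]}
large_holder 0.71 [288. 207.] 1346 [288. 210.] [73. 22.] 90
large_holder 0.59 [417. 218.] 2616 [415. 220.] [47. 64.] 7
large_holder 0.58 [280. 154.] 1402 [282. 158.] [49. 36.] 90
small_holder 0.58 [244. 180.] 762 [240. 183.] [42. 26.] 90
cradle_a 0.69 [234. 194.] 387 [239. 199.] [33. 20.] 23
filing_stand 0.82 [354. 206.] 2012 [353. 211.] [65. 41.] 25
slot_floor [(0.79, [353.3, 215.6])]
large_holder [(0.89, [411.7, 245.9]), (0.76, [290.4, 235.5]), (0.59, [285.7, 185.4])]
cradle_a [(0.75, [240.8, 200.3]), (0.7, [287.3, 185.3])]
filing_stand [(0.82, [350.7, 218.9])]
top {'fx': 513.293, 'fy': 513.293, 'cx': 316.816, 'cy': 200.803, 'k1': -0.083, 'R': [[0.022, -1.0, -0.002], [-0.993, -0.022, -0.112], [0.112, 0.005, -0.994]], 't': [-337.656, 530.921, 1000.227]}
large_holder 0.96 [429. 210.] 692 [431. 209.] [57. 14.] 3
large_holder 0.74 [316. 258.] 402 [318. 259.] [50.  9.] 76
large_holder 0.73 [241. 
[... 573 characters left out ...]
{'time': 0.9, 'joint_pos': array([ 1.20378655e+00,  3.26204436e-01, -1.92605853e-01,  1.05202566e+00,
       -5.93250278e-06,  1.43663454e+00]), 'joint_velocities': array([-0.00109069,  0.00108913,  0.00111296,  0.00088364, -0.00078233,
        0.00163667]), 'joint_torque': array([-4.32283587e-04, -4.43313217e+01,  2.62760335e+01,  8.33071354e-04,
       -4.02296018e-04, -8.12124554e-07]), 'tool_pos': array([126.88346416, 535.16726882, 250.27619166]), 'eef_rot': array([-3.64930579e-01, -3.12032121e+00,  6.26066610e-05]), 'contact_force': array([-0.2546308 ,  0.07952944, -0.48351963]), 'torque': array([ 0.01345569, -0.00036394,  0.01493923]), 'grasp_force': 0.0, 'opening': 0.9975649490677744}
```

View pics/scene0.png

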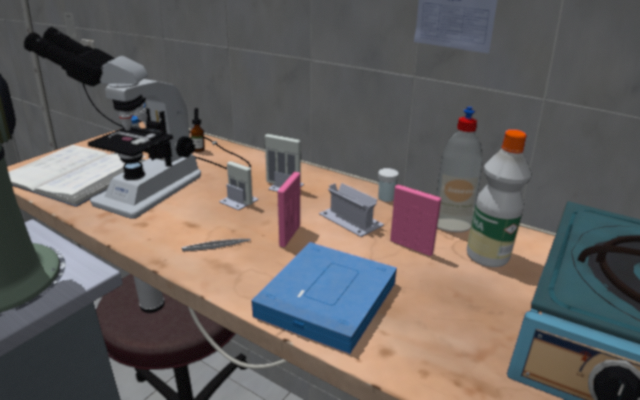

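View pics/top0.png

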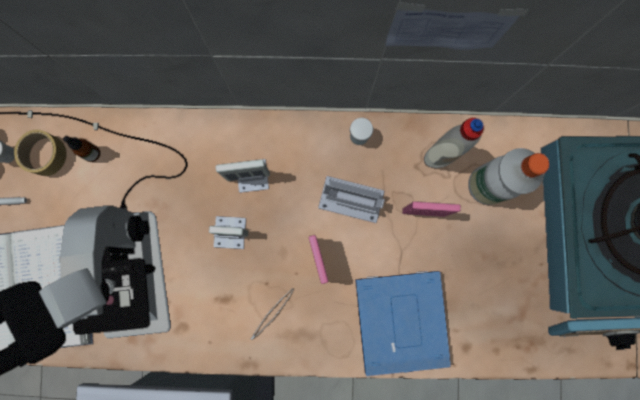

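The white candidates in top view are (241,169), the large one in the far cradle, and (228,231), the small one in the near cradle. The pink slabs at (319,259) and (432,209) are look-alikes. I'll confirm with a crop and measure.

```bash
python3 - <<'E'
from h import *
im=cv2.imread('pics/top0.png')
c=im[145:255,200:400];cv2.imwrite('pics/crop1.png',cv2.resize(c,None,fx=4,fy=4,interpolation=cv2.INTER_CUBIC))
p=env.camera_params('top');s=env.camera_params('scene')
print('cam',ray(p,(0,0))[0],ray(s,(0,0))[0])
for uv,z in (((241,162),124),((250.4,178.6),4),((251,177),0),((228,231),90),((228.5,233),0),((349.9,199.4),5),((351.5,197.7),0),((319,259),120),((432,209),120),((78,295),300),((60,250),300),((140,225),400),((168,330),0),((155,212),0)): print(uv,z,at_z(p,uv,z).round(1))
for uv,z in (((353.3,215.6),5),((350.7,218.9),0),((287.3,185.3),0),((285.7,185.4),4),((240.8,200.3),0)): print('s',uv,z,at_z(s,uv,z).round(1))
from scipy.spatial.transform import Rotation as R
print(R.from_rotvec(env.get_obs()['eef_rot']).as_matrix().round(3))
E
```

```text
cam [ 423.12055631 -330.72801966 1052.58312654] [-234.27120167 -841.14879874  511.76630577]
(241, 162) 124 [ 596.5 -185.   124. ]
(250.4, 178.6) 4 [ 584.4 -187.1    4. ]
(251, 177) 0 [ 588.4 -187.7    0. ]
(228, 231) 90 [ 470.7 -160.3   90. ]
(228.5, 233) 0 [ 471.  -145.5    0. ]
(349.9, 199.4) 5 [ 545.5 -393.5    5. ]
(351.5, 197.7) 0 [ 549.7 -397.     0. ]
(319, 259) 120 [ 422.4 -332.5  120. ]
(432, 209) 120 [ 517.7 -537.4  120. ]
(78, 295) 300 [359.9  22.8 300. ]
(60, 250) 300 [425.4  55.1 300. ]
(140, 225) 400 [ 460.2 -100.8  400. ]
(168, 330) 0 [270.7 -29.1   0. ]
(155, 212) 0 [510.8  10.    0. ]
s (353.3, 215.6) 5 [ 556.5 -394.2    5. ]
s (350.7, 218.9) 0 [ 548.9 -392.6    0. ]
s (287.3, 185.3) 0 [ 599.1 -184.9    0. ]
s (285.7, 185.4) 4 [ 589.9 -187.3    4. ]
s (240.8, 200.3) 0 [ 476.1 -147.9    0. ]
[[-0.973  0.231 -0.   ]
 [ 0.231  0.973 -0.   ]
 [-0.    -0.    -1.   ]]
```

View pics/crop1.png

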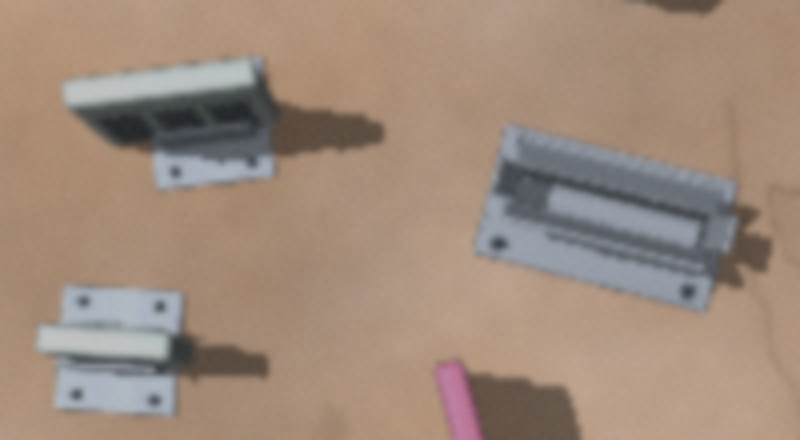

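The crop shows a white slab (65–264, 58–145) that is wider and taller than the small white one at (38–170, 325–360), so this is large_holder, in the far cradle. The empty flared stand is at (478–735, 125–308). Next I'll compute poses from these corners.

```bash
python3 - <<'E'
from h import *
p=env.camera_params('top')
f=lambda x,y,z:at_z(p,(200+(x+.5)/4-.5,145+(y+.5)/4-.5),z)
def seg(n,a,b,z):
    A,B=f(*a,z),f(*b,z);d=B-A;print(n,A.round(1),B.round(1),'mid',((A+B)/2).round(1),'len',np.linalg.norm(d).round(1),'ang of line',np.degrees(np.arctan2(-d[0],-d[1])).round(1));
seg('hold far',(65,82),(262,58),124);seg('hold near',(68,108),(264,85),124)
seg('cradle near',(158,189),(275,175),0)
seg('stand base near',(475,254),(706,310),0);seg('stand rim far',(510,125),(736,182),63)
seg('base left',(475,254),(487,200),0);seg('small',(38,338),(170,347),90);seg('microscope',(0,0),(1,1),0)
E
```

```text
hold far [ 589.7 -138.7  124. ] [ 602.7 -229.3  124. ] mid [ 596.2 -184.   124. ] len 91.5 ang of line -8.2
hold near [ 577.6 -140.7  124. ] [ 590.2 -230.7  124. ] mid [ 583.9 -185.7  124. ] len 90.9 ang of line -8.0
cradle near [ 556.7 -164.2    0. ] [ 565.3 -224.7    0. ] mid [ 561.  -194.4    0. ] len 61.1 ang of line -8.1
stand base near [ 526.5 -329.1    0. ] [ 500.3 -448.5    0. ] mid [ 513.4 -388.8    0. ] len 122.2 ang of line 12.4
stand rim far [ 583.9 -344.9   63. ] [ 558.4 -455.4   63. ] mid [ 571.2 -400.2   63. ] len 113.5 ang of line 13.0
base left [ 526.5 -329.1    0. ] [ 554.7 -334.7    0. ] mid [ 540.6 -331.9    0. ] len 28.7 ang of line -78.8
small [ 473.3 -124.4   90. ] [ 470.6 -187.    90. ] mid [ 472.  -155.7   90. ] len 62.7 ang of line 2.5
microscope [655.  -76.6   0. ] [654.5 -77.2   0. ] mid [654.7 -76.9   0. ] len 0.8 ang of line 43.3
```

Emit:
step_arm(steps="0 0 0.9 0 0 0 1;0 0 0.9 0 0 0 1;0 0 0.9 0 0 0 1;0 0 0.9 0 0 0 1;0 0 0.9 0 0 0 1;0.43 -0.67 0 0 0 -0.76 1;0.43 -0.67 0 0 0 -0.76 1;0.43 -0.67 0 0 0 -0.76 1;0.43 -0.67 0 0 0 -0.76 1")

```text
time: 2.02
tool_pos: [230.6, 373.1, 520.4]
eef_rot: [0.777, 3.044, 0.001]
contact_force: [0.1, 0.0, -0.0]
opening: 1.001
grasp_force: 0.0
```

Emit:
step_arm(steps="0.43 -0.67 0 0 0 -0.76 1;0.43 -0.67 0 0 0 -0.76 1;0.43 -0.67 0 0 0 -0.76 1;0.43 -0.67 0 0 0 -0.76 1;0.43 -0.67 0 0 0 -0.76 1;0.43 -0.67 0 0 0 -0.76 1;0.43 -0.67 0 0 0 -0.76 1;0.43 -0.67 0 0 0 -0.76 1;0.43 -0.67 0 0 0 -0.76 1;0.43 -0.67 0 0 0 -0.76 1;0.43 -0.67 0 0 0 -0.76 1;0.43 -0.67 0 0 0 -0.76 1")

```text
time: 3.52
tool_pos: [540.3, -109.5, 520.4]
eef_rot: [1.897, 2.504, 0.001]
contact_force: [0.7, 0.8, 0.5]
opening: 1.003
grasp_force: 0.0
```

Emit:
step_arm(steps="0.42 -0.63 0 0 0 -0.76 1;0.41 -0.62 0 0 0 -0.76 1;0 0 -0.9 0 0 0 1;0 0 -0.9 0 0 0 1;0 0 -0.9 0 0 0 1;0 0 -0.9 0 0 0 1;0 0 0 0 0 0 1;0 0 0 0 0 0 1")

```text
time: 4.53
tool_pos: [590.6, -183.5, 306.8]
eef_rot: [2.054, 2.373, 0.001]
contact_force: [0.3, -0.2, 0.3]
opening: 0.997
grasp_force: 0.0
```

```bash
python3 - <<'E'
from h import *
p=env.camera_params('wrist');im=env.read_camera('wrist');o=env.get_obs();print(o['tool_pos'],o['eef_rot'])
P=dict(p)
X=np.array([590.1,-184.8,124]);a=np.radians(8.1);u=np.array([-np.sin(a),np.cos(a),0]);n=np.array([np.cos(a),np.sin(a),0])
cs=[proj(p,X+sx*7*n+sy*45*u) for sx,sy in ((1,1),(1,-1),(-1,-1),(-1,1))]
print(np.round(cs,1).tolist())
v=im[...,::-1].copy();cv2.polylines(v,[np.int32(cs)],True,(0,0,255),1);cv2.imwrite('pics/w1.png',v);cv2.imwrite('pics/w1raw.png',im[...,::-1])
import pickle;pickle.dump(p,open('w1.pkl','wb'))
E
```

```text
[ 591.13427138 -183.74368169  307.58845327] [2.05237005e+00 2.37202319e+00 2.30348362e-03]
[[328.9, 140.2], [328.2, 224.1], [315.3, 224.0], [314.9, 140.1]]
```

View pics/w1.png

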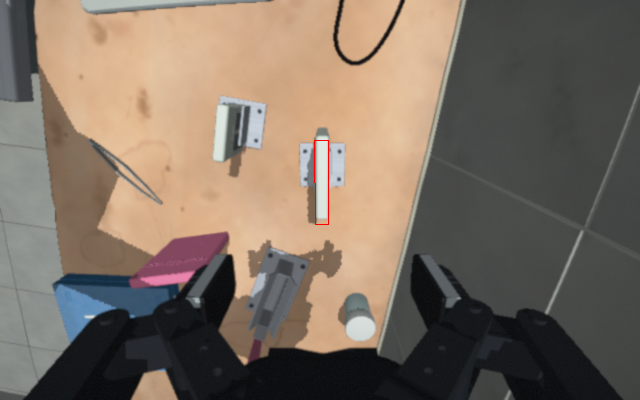

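The wrist view shows the holder's white top face at about column 322, rows 137–219, nearly on the prediction. I'll check the end offset in an enlarged crop, with the stand's prediction drawn too.

```bash
python3 - <<'E'
from h import *
import pickle
p=pickle.load(open('w1.pkl','rb'));print('cam',ray(p,(0,0))[0].round(1),'fwd',np.array(p['R'])[2].round(3))
im=cv2.imread('pics/w1raw.png');c=cv2.resize(im[110:350,230:380],None,fx=3,fy=3,interpolation=cv2.INTER_CUBIC)[:600] if 0 else None
a=cv2.resize(im[110:240,280:370],None,fx=4.5,fy=4.5,interpolation=cv2.INTER_CUBIC)
b=cv2.resize(im[235:365,235:325],None,fx=4.5,fy=4.5,interpolation=cv2.INTER_CUBIC)
def box(img,off,C,ang,hx,hy,z,col):
    t=np.radians(ang);n=np.array([np.cos(t),np.sin(t),0]);u=np.array([-np.sin(t),np.cos(t),0]);C=np.array([*C,z])
    q=[(proj(p,C+sx*hx*n+sy*hy*u)-off+.5)*4.5 for sx,sy in ((1,1),(1,-1),(-1,-1),(-1,1))]
    cv2.polylines(img,[np.int32(q)],True,col,1)
box(a,(280,110),(590.1,-184.8),8.1,7,45,124,(0,0,255))
box(b,(235,235),(549,-395.5),-12.6,35,62,0,(0,0,255));box(b,(235,235),(549,-395.5),-12.6,19,58,63,(0,255,0))
cv2.imwrite('pics/w2.png',np.hstack([a,b])[:600,:800])
E
```

```text
cam [ 578.9 -106.4  430.8] fwd [ 0.045 -0.297 -0.954]
```

View pics/w2.png

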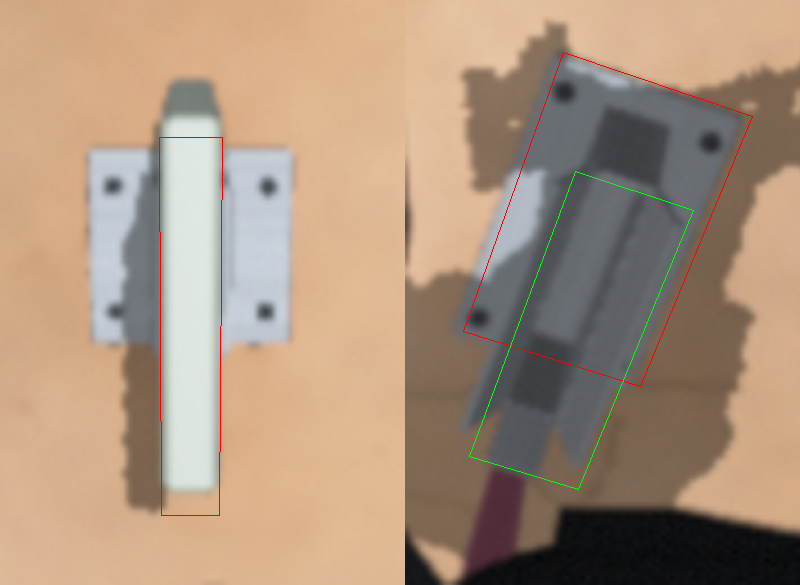

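```bash
python3 - <<'E'
from h import *
import pickle
p=pickle.load(open('w1.pkl','rb'))
f=lambda x,y,z,o=(280,110):at_z(p,(o[0]+x/4.5-.5,o[1]+y/4.5-.5),z).round(1)[:2]
print('cradle',f(191,246,0),'hold ends',f(191,116,124),f(190,491,124),'mid x corners',f(162,300,124),f(218,300,124))
g=lambda x,y,z:f(x-405,y,z,(235,235))
print('stand TL',g(560,52,0),'TR',g(750,116,0),'BL',g(458,332,0),'rim bottom L/R',g(462,435,63),g(578,465,63))
E
```

```text
cradle [ 590.6 -187.7] hold ends [ 583.1 -135.5] [ 595.5 -223.1] mid x corners [ 582.5 -177.6] [ 595.2 -175.8]
stand TL [ 527.1 -327.5] TR [ 595.7 -342.7] BL [ 499.3 -449. ] rim bottom L/R [ 514.7 -439.6] [ 553.8 -446.1]
```

Emit:
step_arm(steps="-0.02 0.03 -0.8 0 0 0 1;0 0 -0.8 0 0 0 1;0 0 -0.8 0 0 0 1;0 0 -0.5 0 0 0 1;0 0 -0.4 0 0 0 1;0 0 0 0 0 0 1;0 0 0 0 0 0 1")

```text
time: 5.45
tool_pos: [590.3, -182.1, 108.8]
eef_rot: [2.053, 2.373, 0.002]
contact_force: [0.2, -0.6, -0.1]
opening: 0.998
grasp_force: 0.0
```

Emit:
step_arm(steps="0 0 -0.15 0 0 0 1;0 0 0 0 0 0 0;0 0 0 0 0 0 -1;0 0 0 0 0 0 -1;0 0 0 0 0 0 -1;0 0 0 0 0 0 -1;0 0 0 0 0 0 -1;0 0 0 0 0 0 -1")

```text
time: 6.45
tool_pos: [588.4, -181.3, 97.5]
eef_rot: [2.055, 2.375, 0.0]
contact_force: [-0.4, 0.4, 2.0]
opening: 0.156
grasp_force: 59.0
```

Emit:
step_arm(steps="0 0 0.2 0 0 0 -1;0 0 0.4 0 0 0 -1;0 0 0.5 0 0 0 -1;0 0 0.6 0 0 0 -1;0 0 0.7 0 0 0 -1;0 0 0 0 0 0 -1;0 0 0 0 0 0 -1")

```text
time: 7.32
tool_pos: [587.7, -181.0, 240.9]
eef_rot: [-2.055, -2.375, 0.001]
contact_force: [-1.5, 0.2, -2.2]
opening: 0.157
grasp_force: 59.3
```

```bash
python3 - <<'E'
from h import *
o=env.get_obs();print(o['tool_pos'],o['eef_rot'],o['contact_force'],o['opening'])
pw=env.camera_params('wrist');w=env.read_camera('wrist');s=env.read_camera('scene')
a=cv2.resize(s[80:240,200:360],(400,400),interpolation=cv2.INTER_CUBIC);b=cv2.resize(w,(640,400))[:,120:520]
cv2.imwrite('pics/l1.png',np.hstack([a,b])[...,::-1])
for r in env.regions_of('large_holder','scene')[:4]: print(r['p'],r['position'],r['pixels'].sum())
E
```

```text
[ 587.67867228 -181.03465655  240.85739537] [-2.05505109e+00 -2.37488990e+00  7.71794272e-04] [-1.50792939  0.19939547 -2.18150101] 0.15676454559445033
0.96 [282.4, 102.9] 1794
0.89 [417.2, 219.8] 2677
0.88 [287.6, 208.0] 1344
```

View pics/l1.png

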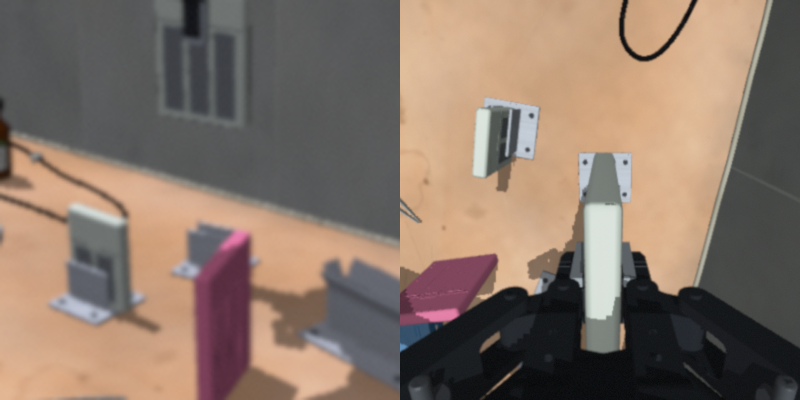

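The left panel shows the holder lifted clear and upright, with the small one still in its cradle. The right panel shows the held slab's top face, far edge at about row 203, column 322. I'll work out the offset along its width.

```bash
python3 - <<'E'
from h import *
p=env.camera_params('wrist');o=env.get_obs();r=o['eef_rot'];T=o['tool_pos']
yaw=2*np.arctan2(r[1],r[0])-np.pi/2;yaw=(yaw+np.pi/2)%np.pi-np.pi/2
u=np.array([-np.sin(yaw),np.cos(yaw)]);print('yaw',np.degrees(yaw))
for row in (201,203,205): print(row,(at_z(p,(322,row),T[2]+26.5)[:2]-T[:2])@u-45)
s=2.0
for s in (-2,0,2):
    t=np.radians(-12.6);print(s,np.array([548.5,-396])-s*np.array([-np.sin(t),np.cos(t)])-T[:2],'turn units',(-12.6-np.degrees(yaw))/5)
E
```

```text
yaw 8.257200233798166
201 1.736953782650133
203 1.0285750435516547
205 0.3172678521293477
-2 [ -38.3505334  -213.20726171] turn units -4.171440046759633
0 [ -38.78681988 -215.15909523] turn units -4.171440046759633
2 [ -39.22310637 -217.11092875] turn units -4.171440046759633
```

Emit:
step_arm(steps="-0.1 -0.5 0 0 0 -0.6 -1;-0.1 -0.7 0 0 0 -0.7 -1;-0.1 -0.7 0 0 0 -0.7 -1;-0.1 -0.6 0 0 0 -0.7 -1;-0.1 -0.5 0 0 0 -0.7 -1;-0.1 -0.4 0 0 0 -0.5 -1;-0.05 -0.18 0 0 0 -0.27 -1;0 0 0 0 0 0 -1;0 0 0 0 0 0 -1")

```text
time: 8.6
tool_pos: [549.6, -394.9, 241.3]
eef_rot: [-2.45, -1.966, -0.001]
contact_force: [0.0, -0.6, -1.8]
opening: 0.153
grasp_force: 59.3
```

```bash
python3 - <<'E'
from h import *
o=env.get_obs();r=o['eef_rot'];print(o['tool_pos'],2*np.degrees(np.arctan2(r[1],r[0]))-90)
w=env.read_camera('top');a=cv2.resize(w[140:280,270:430],None,fx=3,fy=3,interpolation=cv2.INTER_CUBIC)
s=env.read_camera('scene');b=cv2.resize(s[90:230,300:406],None,fx=3,fy=3,interpolation=cv2.INTER_CUBIC)
cv2.imwrite('pics/l2.png',np.hstack([a,b])[...,::-1])
E
```

```text
[ 549.58788535 -394.92223564  241.26095972] -372.51030861545473
```

View pics/l2.png

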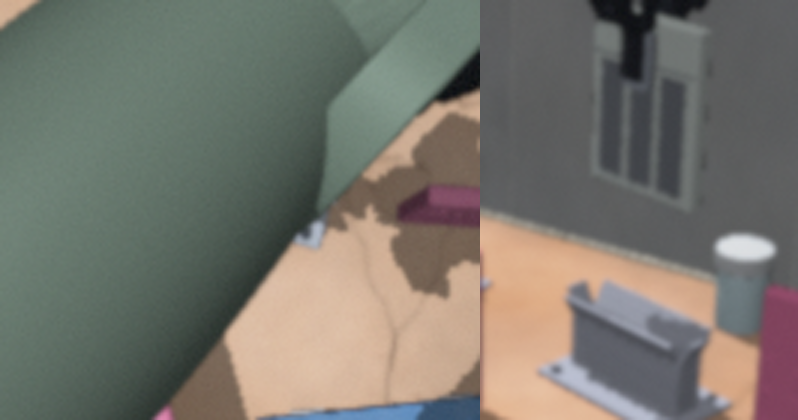

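The top view is blocked by the arm. The scene view shows the slab upright, directly above the stand's mouth at about (640,330) and in line with it. Descending.

Emit:
step_arm(steps="-0.02 -0.02 -0.4 0 0 0 -1;0 0 -0.5 0 0 0 -1;0 0 -0.4 0 0 0 -1;0 0 -0.2 0 0 0 -1;0 0 -0.15 0 0 0 -1;0 0 -0.15 0 0 0 -1;0 0 -0.1 0 0 0 -1")

```text
time: 9.57
tool_pos: [547.4, -397.1, 127.6]
eef_rot: [-2.451, -1.964, 0.002]
contact_force: [-3.7, 2.0, 0.8]
opening: 0.156
grasp_force: 60.4
```

Emit:
step_arm(steps="0 0 -0.12 0 0 0 -1;0 0 -0.12 0 0 0 -1;0 0 -0.1 0 0 0 -1;0 0 -0.06 0 0 0 -1;0 0 0 0 0 0 -1")

```text
time: 10.2
tool_pos: [547.5, -397.0, 102.3]
eef_rot: [-2.451, -1.963, 0.001]
contact_force: [-5.8, 0.0, -3.2]
opening: 0.158
grasp_force: 59.9
```

Emit:
step_arm(steps="0 0 -0.05 0 0 0 -1;0 0 0 0 0 0 -1;0 0 0 0 0 0 0;0 0 0 0 0 0 0.5;0 0 0 0 0 0 1;0 0 0 0 0 0 1;0 0 0 0 0 0 1;0 0 0 0 0 0 1")

```text
time: 11.2
tool_pos: [548.1, -397.2, 100.3]
eef_rot: [2.451, 1.965, 0.0]
contact_force: [0.1, -0.2, -0.5]
opening: 1.001
grasp_force: 0.0
```

Released. Retreating up and back to clear the top camera's view.

Emit:
step_arm(steps="0 0 0.3 0 0 0 1;0 0 0.7 0 0 0 1;0 0 0.8 0 0 0 1;0 0 0.8 0 0 0 1;0 0 0.8 0 0 0 1;0 0.7 0 0 0 0 1;0 0.7 0 0 0 0 1;0 0.7 0 0 0 0 1;0 0.7 0 0 0 0 1;0 0 0 0 0 0 1")

```text
time: 12.45
tool_pos: [548.2, -226.5, 306.2]
eef_rot: [2.447, 1.968, 0.001]
contact_force: [0.3, -0.9, -0.2]
opening: 1.001
grasp_force: 0.0
```

```bash
python3 - <<'E'
from h import *
w=env.read_camera('top');a=cv2.resize(w[140:280,270:430],None,fx=3,fy=3,interpolation=cv2.INTER_CUBIC)
s=env.read_camera('scene');b=cv2.resize(s[130:270,300:406],None,fx=3,fy=3,interpolation=cv2.INTER_CUBIC)
cv2.imwrite('pics/l3.png',np.hstack([a,b])[...,::-1])
p=env.camera_params('scene');t=np.radians(-12.6);n=np.array([np.cos(t),np.sin(t),0]);u=np.array([-n[1],n[0],0])
for z in (5,125): print('want scene crop',z,[((proj(p,np.array([548.5,-396,z])-7*n+k*45*u)-[300,130])*3+[480,0]).round().tolist() for k in (1,-1)])
for r in env.regions_of('large_holder','scene')[:4]: print(r['p'],r['position'])
for r in env.spot_point('large_holder','scene')[:4]: print(r['p'],r['position'])
E
```

```text
want scene crop 5 [[584.0, 242.0], [677.0, 290.0]]
want scene crop 125 [[589.0, 87.0], [688.0, 128.0]]
0.98 [354.5, 179.8]
0.69 [289.0, 209.1]
0.93 [412.6, 248.1]
0.85 [288.1, 235.4]
```

View pics/l3.png

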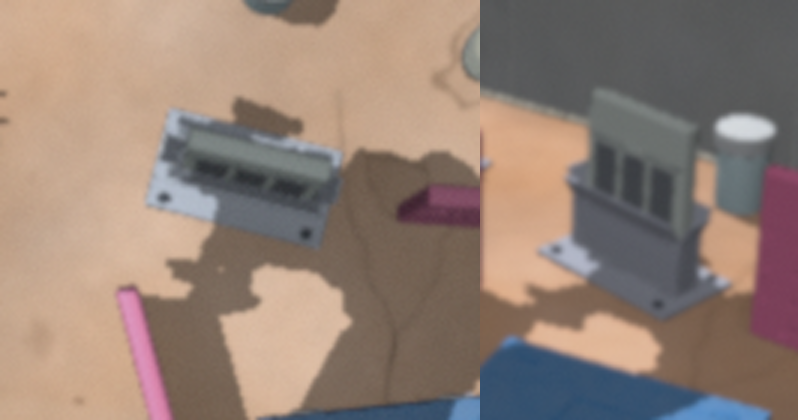

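The slab stands upright in the stand, with its top edge at crop (591,90)–(692,128). Fully home would put it at (589,87)–(688,128), so it is seated. Handing in.

```bash
python3 -c "
from workcell import env
print(env.sign_off())"
```

```text
the job is handed in; nothing more can be done
None
```

The large holder stands upright and, by the final camera check, all the way down in the filing stand's slot; it is released, the small holder was left in its cradle, and the job was handed in at about 12.6 s, with no verdict returned.

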